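# Hold a clock movement against the sprung stop for fastening

### The arm

A 6-joint arm with a two-finger parallel gripper is mounted at the origin on the work surface. World frame = base frame: x ahead of the robot, y to its left, z up, the work surface at z = 0. Lengths are in m, angles in rad, forces in N, time in s.
With the tool pointing down it reaches from about 0.25 to 0.725 m from the base axis. Payload 4 kg.
Tool frame: the origin (TCP) lies on the centre line of the jaws, within the pads' length; the fingertips stand tip_reach ahead of it and the grasp point (between the pads) lies 5 mm behind it (tip_reach is the distance from the TCP to the fingertips, in m); z points along the fingers, y is the direction in which the jaws open and shut (so a half turn about z gives the same grasp; the last joint's range is limited). The gripper opens to 85 mm and grips with 20 to 120 N. Pads are 22 mm wide; open, the fingers measure 114 mm over their backs; the gripper's body (76 mm by 85 mm) begins 54 mm behind the grasp point. The pads swing forward as they close: fully open they stand 13 mm farther back than shut.
Start: joints at [1.306, 0.241, 0.005, 1.335, 0, 1.571], TCP at [0.131, 0.483, 0.245] pointing down, gripper open.
Joint ranges: [-2.72, 2.72], [-1.05, 1.87], [-1.09, 1.28], [-1.99, 2.15], [-1.42, 1.44], [-3.14, 3.14]. Speed limits (rad/s): [2.79, 2.79, 3.14, 3.14, 3.14, 3.14].

### API

Orientations are given as a unit quaternion [x, y, z, w].
In Python, from workcell import * gives the robot as it stands.
- The arm moves only by the tool arm_command, never from a script. Its arguments are lists of equal length, an entry for each row: "translation": the shift along the tool's x, y, z in cm, a list of three; "turn": the turn about the tool's z in rad; "hand": the closure, from 0 (fully open) to 1 (shut). In form: {"translation": [[x, y, z], ...], "turn": [turn, ...], "hand": [hand, ...]}. A call has 1 to 5 rows; each row is the pose to reach, as a shift and turn from the pose commanded when the call began, along the tool's axes at that moment; what a row does not reach only later rows make up. A row lasts 1/12 s, in which the tool goes at most 41.7 mm and 7.16 degrees, less where a joint would pass 70% of its speed; a pose out of reach is approached as far as the arm can. A call with a gripper value outside its range is refused whole. The fingers move at their own pace and stop on an object; the grip force is fixed at half the most. Time passes only in rows, so rows that repeat a pose let the fingers close. It gives the time, the measured TCP pose, the force and the opening at its end, in the units of the state.
- get_obs(): the state, without advancing time (a new reading comes with each control period).
- camera(name): name is "side" or "top"; returns (picture, depth): 420x560x3 uint8, red, green, blue; 420x560 float32, m along the optical axis (not along the pixel's ray), 0 where there is no reading.
- camera_info(name): a dict with "mtx" (3x3 intrinsics, pixels), "world_to_cam" (4x4, takes a point from world to camera coordinates). Camera axes: x right, y down, z forward; pixel columns grow to the right and rows downward; lengths in m; the calibration is good to about 2 mm. A picture is of the moment at which its call begins. camera_info takes no time and is no camera call.
- job_done(): hands the job in, once; it reports no verdict.
Trained networks look in the newest picture that a camera, given by its name, has taken for a name from the list of things; names that differ only in an ending like _2 or _b are one class to them, and where a whole thing is asked for, a point or a joint stands for the part that bears it (a point fixed in the world has none). Each returns a list of dicts, best first, with "conf" (0 to 1); they miss things now and then, are a little off and sometimes report something else, mostly with a low value. They report only what shows in the picture. A call takes as long as a camera call.
- search_frame(camera, name): "location" ([row, column] in pixels, amid what is visible of it).
- spot_point(camera, name): "location" ([row, column] in pixels: a listed point, or the origin of a listed thing).
The state is a dict: "clock": time; "joint_pos": joint angles; "joint_vel": joint speeds; "tau": joint torques, N m; "eef_pos": TCP position; "tool_rot": TCP orientation; "ft_force": force on the tool from outside, world axes, zero at the start; "ft_torque": the same for the moment, N m; "grip_width": finger opening in m.
Only numpy, scipy, OpenCV 4.12 (cv2) and the standard library are available. Lean on these libraries where they do the work, as an engineer would, in place of code of your own. Each camera call takes 0.05 s, during which the arm holds its last target. There are 200 camera calls.

### The job

Clear the cork and the wood offcut off the bed of the assembly fixture into the scrap tray. Then bring the clock movement onto the bed, lying flat, and press its flange end squarely against the middle of the sprung stop bar until the bar is pushed back about 8 mm, half its travel (about 10 N); never drive the bar fully back to its end stop. Finish while holding it there with a steady push, so that I can put in the screws, and leave the dome, blower and screwdriver stand where they are.

Things in the scene. Friction and masses are not known exactly. Their poses are not given: they have to be found in the camera images.
- fixture: Aluminium assembly fixture, fixed to the bench: flat bed 214 x 130 mm, 12 mm thick. Origin: centre of its underside, on the bench (bed top at z = +12 mm). Its x axis is the pressing direction, towards the stop bar. The bed is free from x = -107 to +65 mm, where the stop bar's face stands at rest; a fixed back rail 14 mm thick, 40 mm high above the bed, spans x = +93 to +107 mm, full width.
- stop_face (a point): Point at the middle of the stop bar's front face, 18 mm above the bed top (at rest at x = +65, y = 0, z = +30 mm of the fixture); it moves with the bar; axes as the fixture's. The bar is a steel bar 110 mm wide across the fixture, 12 mm thick, its top 35 mm above the bed, on two guide pins with springs in front of the back rail.
- stop_bar (a joint): How far the stop bar is pushed back along the fixture's +x: 0 at rest, 0.016 m at its end stop (gap of 16 mm to the back rail at rest). The springs resist with 1.25 N per mm from 0, so 8 mm is 10 N; released, the bar springs back.
- movement: Brass clock movement, about 0.35 kg: two flat plates joined by side straps, 84 mm long (x), 52 mm wide (y, flat parallel sides from 0 to 30 mm high along the middle 50 mm, made to be gripped), top plate at 30 mm, a round barrel with an arbor on top up to 44 mm, 20 mm behind the middle. Origin: centre of its underside; z up. Its +x end is an upright flat flange 52 mm wide, 34 mm high.
- flange_face (a point): Middle of the outer face of the movement's flange: x = +42 mm, y = 0, z = +18 mm from the movement's origin, same axes.
- cork_center (a point): Centre of the cork: an upright cork cylinder 24 mm across and 24 mm high, 12 g, standing on the bed.
- offcut_center (a point): Centre of the wood offcut: a block 34 mm long (its x), 22 mm wide (its y), 22 mm high, 15 g, lying on the bed.
- tray: Open grey plastic scrap tray, fixed, 140 x 140 mm outside, 55 mm high, 5 mm walls and floor. Origin: centre of its underside, on the bench.
- dome: bell-shaped clear glass dust cover, 112 mm wide, 120 mm high, with a small knob. Loose, stands on the bench; origin: centre of its underside. To be left alone.
- blower: orange-red rubber air blower bulb, 66 mm wide, 98 mm high with its metal nozzle. Loose, stands on the bench; origin: centre of its underside. To be left alone.
- driver_stand: round grey screwdriver stand, 112 mm wide and 56 mm high, with screwdrivers standing up to 126 mm. Loose, stands on the bench; origin: centre of its underside. To be left alone.

How it is judged:
By the outcome, as a careful person would: the job done as asked, in the order asked, and still so for the second after the job is handed in, while the arm keeps its last pose, push and grip.
It also fails if it takes over 72 s, if anything falls off the work surface, if the arm or the gripper's body presses on something with over 40 N, if the wrist force passes 120 N, or if a joint passes its speed limit or range.

## Working session

There is one attempt and no reset: what is moved stays moved. The work goes in short steps, Python scripts to look and compute and a tool call to move; the robot and the scene stay as the last step left them, time stands still between calls to the robot, and variables do not carry over. Pictures are saved under pics/ and viewed, about 8 in all and at most 12, crops included, and the job is handed in when it is done.

Besides the shell and the picture viewer there is one more tool, called as name(argument=value, ...), one argument or row to a line, values as JSON. arm_command: Moves the arm, as the interface text tells. Its arguments: {"type":"object","properties":{"translation":{"type":"array","items":{"type":"array","items":{"type":"number"}}},"turn":{"type":"array","items":{"type":"number"}},"hand":{"type":"array","items":{"type":"number"}}},"required":["translation","turn","hand"]}

```bash
ls; mkdir -p pics; cat > h.py <<'E'
from workcell import *
import numpy as np, cv2
def ray(cam,rc):
    i=camera_info(cam);K=np.array(i["mtx"]);T=np.array(i["world_to_cam"])
    R,t=T[:3,:3],T[:3,3]
    d=R.T@np.linalg.inv(K)@np.array([rc[1],rc[0],1.]);return -R.T@t,d
def atz(cam,rc,z):
    o,d=ray(cam,rc);return o+d*(z-o[2])/d[2]
def tri(c1,p1,c2,p2):
    a,u=ray(c1,p1);b,v=ray(c2,p2)
    s=np.linalg.lstsq(np.array([u,-v]).T,b-a,rcond=None)[0]
    P,Q=a+u*s[0],b+v*s[1];return (P+Q)/2,np.linalg.norm(P-Q)
def cloud(cam,depth):
    i=camera_info(cam);K=np.array(i["mtx"]);T=np.array(i["world_to_cam"])
    r,c=np.indices(depth.shape)
    p=np.linalg.inv(K)@np.stack([c.ravel(),r.ravel(),np.ones(r.size)])*depth.ravel()
    return (T[:3,:3].T@(p-T[:3,3:])).T.reshape(*depth.shape,3)
def proj(cam,P):
    i=camera_info(cam);T=np.array(i["world_to_cam"]);q=np.array(i["mtx"])@(T[:3,:3]@P+T[:3,3]);return q[1]/q[2],q[0]/q[2]
E
cat > look.py <<'E'
from h import *
np.set_printoptions(precision=4,suppress=True)
o=get_obs();print({k:o[k] for k in("clock","eef_pos","tool_rot","ft_force","grip_width")})
for cam in("top","side"):
    im,d=camera(cam);cv2.imwrite(f"pics/{cam}0.png",im[:,:,::-1]);np.save(f"{cam}_d.npy",d);np.save(f"{cam}_i.npy",im)
res={}
for n in "fixture stop_face movement flange_face cork_center offcut_center tray dome blower driver_stand".split():
    for cam in("top","side"):
        l=spot_point(cam,n);res[n,cam]=l
        print(n,cam,[(np.round(x["location"],1).tolist(),round(x["conf"],2)) for x in l[:3]])
    a,b=res[n,"top"],res[n,"side"]
    if a and b: print("   ",tri("top",a[0]["location"],"side",b[0]["location"]))
E
python3 look.py
```

```text
pics
{'clock': 0.0, 'eef_pos': array([0.1307, 0.482 , 0.2444]), 'tool_rot': array([ 0.132 ,  0.9912, -0.001 , -0.0001]), 'ft_force': array([ 0.8276,  0.0929, -0.4156]), 'grip_width': 0.08513952329625549}
fixture top [([236.0, 318.6], 0.85), ([229.2, 314.2], 0.72)]
fixture side [([247.2, 265.1], 0.91), ([166.7, 166.3], 0.45)]
    (array([ 0.5484, -0.0399, -0.0091]), np.float64(0.009050342338228358))
stop_face top [([284.0, 433.7], 0.66), ([205.2, 332.0], 0.59), ([265.2, 298.8], 0.32)]
stop_face side [([225.6, 293.3], 0.67), ([201.5, 336.8], 0.55)]
    (array([ 0.4701, -0.2202,  0.2116]), np.float64(0.014669628801099113))
movement top [([260.8, 157.1], 0.85)]
movement side [([179.9, 164.4], 0.77), ([225.8, 291.2], 0.3)]
    (array([0.4838, 0.2992, 0.0053]), np.float64(0.00010522416508600804))
flange_face top [([245.0, 144.7], 0.96)]
flange_face side [([168.9, 167.1], 0.89), ([205.0, 337.5], 0.3)]
    (array([0.5112, 0.3264, 0.0139]), np.float64(0.010396022292770556))
cork_center top [([265.8, 299.6], 0.43)]
cork_center side [([161.6, 261.0], 0.64), ([239.1, 227.4], 0.57)]
    (array([ 
[... 282 characters left out ...]
[135.4, 316.8], 0.44)]
tray side [([353.0, 305.3], 0.8), ([245.2, 265.1], 0.53)]
    (array([ 0.4575, -0.2798, -0.0108]), np.float64(0.007778391977090706))
dome top [([142.8, 191.6], 0.7), ([260.2, 156.7], 0.62)]
dome side [([160.5, 260.5], 0.86)]
    (array([ 0.7381,  0.2401, -0.0027]), np.float64(0.001282488247421198))
blower top [([134.3, 314.2], 0.87), ([141.4, 190.4], 0.7)]
blower side [([202.8, 337.7], 0.71), ([226.9, 290.8], 0.64), ([181.1, 162.0], 0.32)]
    (array([ 0.7673, -0.0263, -0.0014]), np.float64(0.010669146795551945))
driver_stand top [([144.2, 401.0], 0.7)]
driver_stand side [([251.3, 394.3], 0.75)]
    (array([ 0.7498, -0.2135, -0.0042]), np.float64(0.007543617179755688))
```

```bash
cat > mk.py <<'E'
import cv2,numpy as np
a=cv2.imread('pics/top0.png');b=cv2.imread('pics/side0.png')
cv2.imwrite('pics/c0.png',cv2.resize(a[90:370,60:500],(800,509),interpolation=cv2.INTER_CUBIC))
cv2.imwrite('pics/c1.png',cv2.resize(b[100:400,100:500],(800,600),interpolation=cv2.INTER_CUBIC))
E
python3 mk.py
```

```text
(no output)
```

View pics/c0.png

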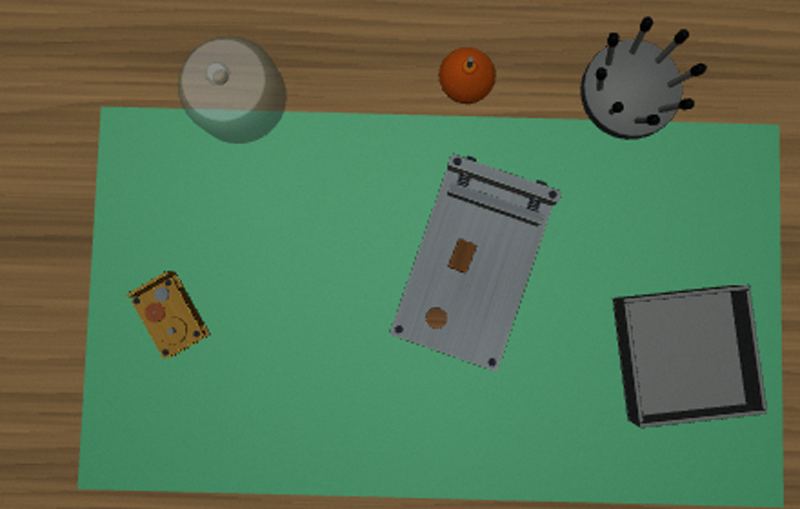

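View pics/c1.png

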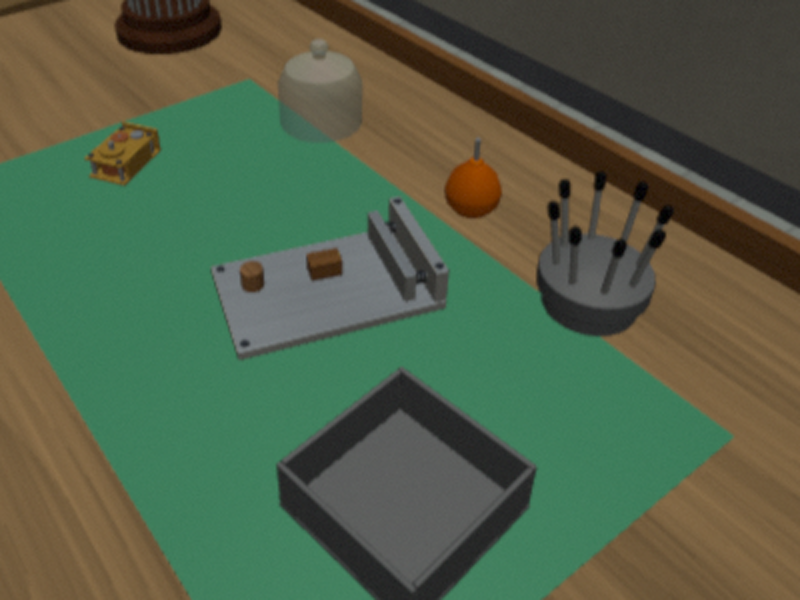

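The top view shows the cork at about row 264, col 300, the offcut at 231, 314, and the stop bar near 203, 332. The movement is at 263, 153 with its flange up-left, and the tray is at 287, 439. In the side view the cork is at about row 237, col 226 and the offcut at 232, 262. The network's top-view offcut and stop_face hits and its side cork hit are wrong (dome, tray and the like). I'll refine the positions with depth.

```bash
cat > m.py <<'E'
from h import *
np.set_printoptions(precision=4,suppress=True)
C={c:cloud(c,np.load(c+"_d.npy")) for c in("top","side")}
I={c:np.load(c+"_i.npy") for c in C}
def rect(P):
    r=cv2.minAreaRect((P[:,:2]*1000).astype(np.float32));return np.round(r[0],1),np.round(r[1],1),round(r[2],1)
def sel(c,x,y,z0,z1,rad):
    P=C[c].reshape(-1,3);m=(np.hypot(P[:,0]-x,P[:,1]-y)<rad)&(P[:,2]>z0)&(P[:,2]<z1);return P[m]
for c in C:
    print(c)
    for n,rc,rad in (("cork",(265,300),.025),("offc",(231,314),.03)):
        x,y,_=atz("top",rc,.035);P=sel(c,x,y,.025,.06,rad)
        if len(P)>5: print(n,len(P),"ztop",np.percentile(P[:,2],[50,90]),rect(P[P[:,2]>np.percentile(P[:,2],90)-.004]))
    x,y,_=atz("top",(233,316),.012)
    P=sel(c,x,y,.006,.07,.14);print("fix",rect(P),"bedz",np.median(P[:,2]))
    B=P[P[:,2]>.038];h=np.median(B[:,2]);print("bar+rail",len(B),np.percentile(B[:,2],[10,50,90]),rect(B))
    b=B[(B[:,2]<.0495)&(B[:,2]>.043)];print("bar top",rect(b)); b=B[(B[:,2]>.0498)];print("rail top",rect(b))
    x,y,_=atz("top",(263,153),.02);P=sel(c,x,y,.006,.07,.07);print("mov all",rect(P));Q=P[(P[:,2]>.026)];print("mov top",np.percentile(Q[:,2],[10,50,90,99]),rect(Q))
    F=P[(P[:,2]>.0322)];print("flange/barrel",np.c_[F][::max(1,len(F)//14)])
    x,y,_=atz("top",(287,439),.02);P=sel(c,x,y,.045,.07,.12);print("tray rim",np.median(P[:,2]),rect(P))
for n in ("dome","blower","driver_stand"):pass
E
python3 m.py
```

```text
top
cork 108 ztop [0.0353 0.0372] (array([484.2,   1.9]), array([21.6, 22.4]), 19.9)
offc 180 ztop [0.0332 0.0353] (array([554.7, -25.5]), array([21.5, 33.7]), 70.6)
fix (array([554.5, -23.5]), array([233.3, 220.1]), 72.1) bedz 0.011990393205406793
bar+rail 835 [0.0442 0.0489 0.0527] (array([561.6, -43.9]), array([128.9, 182.4]), 72.3)
bar top (array([628.3, -65.2]), array([127.9,  42.4]), 72.2)
rail top (array([630.3, -65.8]), array([128.9,  37.5]), 72.3)
mov all (array([476.6, 310.6]), array([84.2, 66.7]), 32.0)
mov top [0.0283 0.0312 0.0361 0.041 ] (array([480.3, 304.7]), array([84.2, 52.7]), 32.0)
flange/barrel [[0.5283 0.3057 0.0342]
 [0.5115 0.3311 0.0346]
 [0.503  0.345  0.0339]
 [0.4979 0.3067 0.0322]
 [0.4898 0.3093 0.0357]
 [0.4834 0.3239 0.0333]
 [0.4797 0.3123 0.0371]
 [0.4763 0.2885 0.0352]
 [0.4722 0.2904 0.0349]
 [0.4682 0.2918 0.0362]
 [0.4646 0.2914 0.044 ]
 [0.4599 0.305  0.0377]
 [0.4586 0.2702 0.0322]
 [0.4518 0.3036 0.0342]]
tray rim 0.05305408732695627 (array([ 451.4, -279.8]), array([140.4, 141.2]), 7.6)
side
cork 125 ztop [0.0369 0.0385] (array([483.6,  -2.9])
[... 311 characters left out ...]
), array([130.7,  38.7]), 77.3)
rail top (array([626.5, -69.2]), array([130.8,  41.9]), 72.8)
mov all (array([479.1, 301.1]), array([87.3, 57.2]), 32.7)
mov top [0.0298 0.0328 0.0376 0.0453] (array([479.1, 301.1]), array([87.3, 57.2]), 32.7)
flange/barrel [[0.4999 0.3426 0.0369]
 [0.5093 0.3219 0.0346]
 [0.4917 0.3257 0.0334]
 [0.5006 0.3085 0.0356]
 [0.4966 0.3059 0.0355]
 [0.4994 0.3008 0.034 ]
 [0.5013 0.2931 0.0342]
 [0.4583 0.317  0.0328]
 [0.4695 0.2919 0.0384]
 [0.4739 0.2846 0.0375]
 [0.4824 0.2821 0.0325]
 [0.441  0.3004 0.0335]
 [0.4544 0.2829 0.0345]
 [0.4552 0.2794 0.0332]
 [0.4538 0.2647 0.0328]]
tray rim 0.054805888787559924 (array([ 450.4, -283.8]), array([141.5, 140.9]), 7.6)
```

```bash
cat > go.py <<'E'
# usage: go.py x y z heading_of_jaws_deg (m)
import sys
from h import *
from scipy.spatial.transform import Rotation as Ro
def plan(x,y,z,hd):
    o=get_obs();R=Ro.from_quat(o["tool_rot"]).as_matrix();p=np.array(o["eef_pos"])
    d=R.T@(np.array([x,y,z])-p)*100
    h=np.arctan2(R[1,1],R[0,1]);t=(h-np.radians(hd)+np.pi/2)%np.pi-np.pi/2
    print("t%.2f"%o["clock"],"pos",np.round(p,4),"head %.2f"%np.degrees(h),"zaxis",np.round(R[:,2],3),"w %.4f"%o["grip_width"],"F",np.round(o["ft_force"],1))
    print("-> shift cm",np.round(d,2),"turn %.3f"%t)
if __name__=="__main__": plan(*map(float,sys.argv[1:5]))
E
python3 go.py .554 -.0275 .12 71.5; python3 -c "
import workcell
print([k for k in dir(workcell) if not k.startswith('__')],getattr(workcell,'tip_reach',None)); print(workcell.get_obs().keys())"
```

```text
t1.10 pos [0.1308 0.4826 0.2453] head 74.83 zaxis [-0.  0. -1.] w 0.0851 F [-0.5  0.4  0.5]
-> shift cm [-54.19 -38.16  12.53] turn 0.058
['Unreachable', 'camera', 'camera_info', 'get_obs', 'job_done', 'search_frame', 'spot_point', 'tip_reach'] 0.014
dict_keys(['clock', 'joint_pos', 'joint_vel', 'tau', 'eef_pos', 'tool_rot', 'ft_force', 'ft_torque', 'grip_width'])
```

arm_command(
  translation=[
    [-16, -11.3, 3],
    [-16, -11.3, 3],
    [-16, -11.3, 3],
    [-16, -11.3, 3],
    [-16, -11.3, 3],
  ],
  turn=[0.058, 0.058, 0.058, 0.058, 0.058],
  hand=[0.45, 0.45, 0.45, 0.45, 0.45],
)

```text
clock: 1.52
eef_pos: [0.2566, 0.3292, 0.2149]
tool_rot: [0.161, 0.987, -0.0, 0.0]
ft_force: [-0.1, -0.1, 0.2]
grip_width: 0.0467
```

arm_command(
  translation=[
    [-16, -12, 3],
    [-16, -12, 3],
    [-16, -12, 3],
    [-16, -12, 3],
    [-16, -12, 3],
  ],
  turn=[0, 0, 0, 0, 0],
  hand=[0.45, 0.45, 0.45, 0.45, 0.45],
)

```text
clock: 1.93
eef_pos: [0.3704, 0.1649, 0.1853]
tool_rot: [0.161, 0.987, 0.0, 0.0]
ft_force: [1.1, 1.2, -0.2]
grip_width: 0.047
```

arm_command(
  translation=[
    [-16, -12, 3],
    [-16, -12, 3],
    [-16, -12, 3],
    [-16, -12, 3],
    [-16, -12, 3],
  ],
  turn=[0, 0, 0, 0, 0],
  hand=[0.45, 0.45, 0.45, 0.45, 0.45],
)

```text
clock: 2.35
eef_pos: [0.4843, -0.0, 0.1551]
tool_rot: [0.161, 0.987, -0.0, 0.0]
ft_force: [0.3, 0.6, 0.6]
grip_width: 0.047
```

```bash
python3 go.py .554 -.0275 .09 71.5
```

```text
t2.35 pos [ 0.4843 -0.      0.1551] head 71.42 zaxis [ 0.001 -0.    -1.   ] w 0.0470 F [0.3 0.6 0.6]
-> shift cm [-7.47 -0.38  6.52] turn -0.001
```

arm_command(
  translation=[
    [0, 0, 3],
    [0, 0, 6],
    [0, 0, 9],
    [0, 0, 9.5],
    [0, 0, 9.5],
  ],
  turn=[0, 0, 0, 0, 0],
  hand=[0.45, 0.45, 0.45, 0.45, 0.45],
)

```text
clock: 2.77
eef_pos: [0.4809, 0.0024, 0.0585]
tool_rot: [0.161, 0.987, -0.0, -0.003]
ft_force: [-0.2, 0.6, -0.1]
grip_width: 0.0469
```

```bash
cat > snap.py <<'E'
import sys
from h import *
n=sys.argv[1];out=[]
for cam,(r,c) in {"top":(240,310),"side":(235,265)}.items():
    im,d=camera(cam);np.save(cam+"_d.npy",d);np.save(cam+"_i.npy",im)
    if len(sys.argv)>2: r,c=map(int,proj(cam,np.array(list(map(float,sys.argv[2:5])))))
    r=min(max(r,75),345);c=min(max(c,70),490)
    out.append(cv2.resize(im[r-75:r+75,c-70:c+70],(400,428),interpolation=cv2.INTER_CUBIC))
cv2.imwrite(f"pics/{n}.png",np.hstack(out)[:,:,::-1])
E
python3 snap.py a1 .4843 0 .04; python3 go.py .484 0 .03 71.5
```

```text
t2.87 pos [0.4839 0.0027 0.0614] head 71.52 zaxis [ 0.001 -0.    -1.   ] w 0.0472 F [-0.5 -0.6  0.4]
-> shift cm [-0.09 -0.25  3.14] turn 0.000
```

View pics/a1.png

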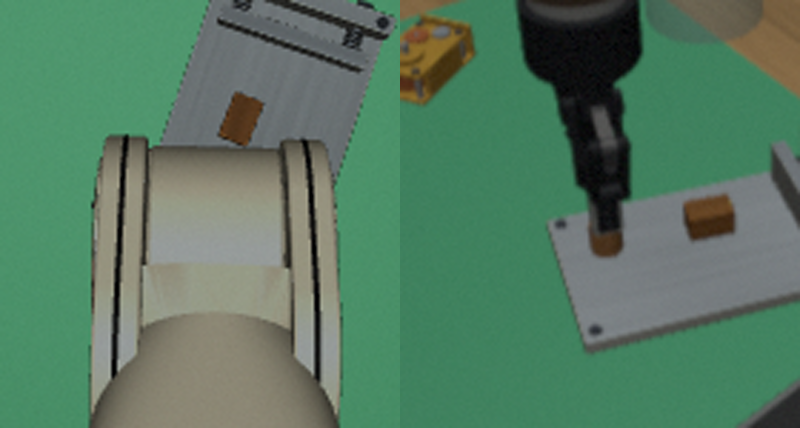

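The side crop shows the near finger in front of the cork (around 605, 235) and in line with it. I'll read the fingertip height from depth.

```bash
python3 - <<'E'
from h import *
P=cloud("side",np.load("side_d.npy"));I=np.load("side_i.npy").astype(int)
m=(abs(P[...,0]-.484)<.03)&(abs(P[...,1])<.06)&(P[...,2]>.02)&(P[...,2]<.13)&(I.max(2)<75)
Q=P[m];print(len(Q))
for z in np.arange(.02,.12,.006):
    s=Q[(Q[:,2]>z)&(Q[:,2]<=z+.006)]
    if len(s):print(round(z,3),len(s),np.round(np.median(s,0),4),np.round(np.ptp(s,0)[:2],3))
E
```

```text
419
0.02 23 [ 0.4801 -0.0114  0.0237] [0.018 0.013]
0.026 24 [ 0.4794 -0.0109  0.0294] [0.021 0.011]
0.032 14 [ 0.4786 -0.0121  0.0338] [0.013 0.009]
0.05 16 [ 0.4738 -0.0255  0.0536] [0.02  0.059]
0.056 25 [ 0.4741 -0.0283  0.0601] [0.021 0.063]
0.062 31 [ 0.4728 -0.0303  0.0647] [0.021 0.064]
0.068 32 [ 0.4698 -0.031   0.0713] [0.021 0.069]
0.074 26 [ 0.471  -0.0308  0.0769] [0.02  0.064]
0.08 9 [ 0.4714 -0.033   0.0809] [0.013 0.014]
0.086 4 [0.4872 0.026  0.0882] [0.029 0.054]
0.092 9 [ 0.4627 -0.0258  0.0966] [0.026 0.086]
0.098 39 [ 0.465  -0.0487  0.1019] [0.025 0.089]
0.104 45 [ 0.4658 -0.0468  0.1068] [0.021 0.032]
0.11 23 [ 0.4621 -0.0242  0.1137] [0.021 0.084]
0.116 43 [ 0.4625 -0.0428  0.1194] [0.02  0.083]
```

arm_command(
  translation=[
    [0, -0.2, 2],
    [0, -0.2, 3],
    [0, -0.2, 3],
    [0, -0.2, 3],
    [0, -0.2, 3],
  ],
  turn=[0, 0, 0, 0, 0],
  hand=[0.45, 0.45, 0.9, 0.9, 0.9],
)

```text
clock: 3.28
eef_pos: [0.4832, 0.0008, 0.0315]
tool_rot: [0.161, 0.987, 0.0, 0.001]
ft_force: [-0.3, 0.2, -0.1]
grip_width: 0.022
```

arm_command(
  translation=[
    [0, 0, 0],
    [0, 0, 0],
    [0, 0, 0],
    [0, 0, -1],
    [0, 0, -4],
  ],
  turn=[0, 0, 0, 0, 0],
  hand=[0.9, 0.9, 0.9, 0.9, 0.9],
)

```text
clock: 3.7
eef_pos: [0.4788, 0.0006, 0.0677]
tool_rot: [0.161, 0.987, -0.001, -0.004]
ft_force: [0.0, 0.0, 0.6]
grip_width: 0.0218
```

```bash
python3 go.py .464 -.27 .10 71.5
```

```text
t3.70 pos [0.4788 0.0006 0.0677] head 71.50 zaxis [-0.009 -0.    -1.   ] w 0.0218 F [0.  0.  0.6]
-> shift cm [ -7.15 -26.14  -3.21] turn 0.000
```

arm_command(
  translation=[
    [0, 0, -4],
    [-1, -4, -5],
    [-2, -8, -5],
    [-3, -12, -5],
    [-4, -15.5, -5],
  ],
  turn=[0, 0, 0, 0, 0],
  hand=[0.9, 0.9, 0.9, 0.9, 0.9],
)

```text
clock: 4.12
eef_pos: [0.471, -0.1609, 0.1217]
tool_rot: [0.16, 0.987, -0.0, 0.001]
ft_force: [0.2, 0.2, -0.5]
grip_width: 0.0218
```

arm_command(
  translation=[
    [-1, -4, 0],
    [-2, -8, 0],
    [-3.2, -10.5, 0],
    [-3.2, -10.5, 2],
    [-3.2, -10.5, 4],
  ],
  turn=[0, 0, 0, 0, 0],
  hand=[0.9, 0.9, 0.9, 0.9, 0.9],
)

```text
clock: 4.53
eef_pos: [0.4693, -0.2719, 0.0818]
tool_rot: [0.163, 0.987, -0.001, 0.002]
ft_force: [-0.6, -0.5, -1.1]
grip_width: 0.0217
```

```bash
python3 go.py .464 -.27 .05 71.5
```

```text
t4.53 pos [ 0.4693 -0.2719  0.0818] head 71.28 zaxis [ 0.004 -0.003 -1.   ] w 0.0217 F [-0.6 -0.5 -1.1]
-> shift cm [0.58 0.01 3.17] turn -0.004
```

arm_command(
  translation=[
    [0.3, 0, 2],
    [0.3, 0, 4.3],
    [0.3, 0, 4.5],
    [0.3, 0, 4.5],
    [0.3, 0, 4.5],
  ],
  turn=[0, 0, 0, 0, 0],
  hand=[0.9, 0.9, 0.9, 0.5, 0.5],
)

```text
clock: 4.95
eef_pos: [0.466, -0.2681, 0.0364]
tool_rot: [0.161, 0.987, -0.0, 0.0]
ft_force: [0.2, -0.6, 0.2]
grip_width: 0.0422
```

arm_command(
  translation=[
    [0, 0, 0],
    [0, 0, 0],
    [0, 0, -4],
    [0, 0, -8],
    [0, 4, -8],
  ],
  turn=[0, 0, 0, 0, 0],
  hand=[0.5, 0.5, 0.5, 0.5, 0.5],
)

```text
clock: 5.37
eef_pos: [0.4823, -0.2372, 0.1242]
tool_rot: [0.165, 0.986, -0.004, 0.008]
ft_force: [3.0, 0.0, 0.8]
grip_width: 0.0429
```

```bash
python3 go.py .554 -.0275 .08 71
```

```text
t5.37 pos [ 0.4823 -0.2372  0.1242] head 71.02 zaxis [ 0.014 -0.01  -1.   ] w 0.0429 F [3.  0.  0.8]
-> shift cm [ 0.1  22.18  4.3 ] turn 0.000
```

arm_command(
  translation=[
    [0, 4, 0],
    [0, 8, 0],
    [0, 12, 0],
    [0, 16, 0],
    [0, 19, 0],
  ],
  turn=[0, 0, 0, 0, 0],
  hand=[0.5, 0.5, 0.5, 0.5, 0.5],
)

```text
clock: 5.78
eef_pos: [0.5396, -0.0468, 0.1169]
tool_rot: [0.16, 0.987, 0.0, 0.001]
ft_force: [-0.1, -1.3, -0.4]
grip_width: 0.043
```

arm_command(
  translation=[
    [0, 2.5, 0],
    [0, 2.5, 2],
    [0, 2.5, 4],
    [0, 2.5, 4],
    [0, 2.5, 4],
  ],
  turn=[0, 0, 0, 0, 0],
  hand=[0.5, 0.5, 0.5, 0.5, 0.5],
)

```text
clock: 6.2
eef_pos: [0.5456, -0.0257, 0.0753]
tool_rot: [0.16, 0.987, -0.0, -0.001]
ft_force: [0.4, -0.0, -0.1]
grip_width: 0.043
```

```bash
python3 go.py .554 -.0275 .029 71
```

```text
t6.20 pos [ 0.5456 -0.0257  0.0753] head 71.53 zaxis [-0.002  0.    -1.   ] w 0.0430 F [ 0.4 -0.  -0.1]
-> shift cm [-0.86  0.1   4.63] turn 0.009
```

arm_command(
  translation=[
    [-0.8, 0.1, 1],
    [-0.8, 0.1, 3],
    [-0.8, 0.1, 4.6],
    [-0.8, 0.1, 4.6],
    [-0.8, 0.1, 4.6],
  ],
  turn=[0.01, 0.01, 0.01, 0.01, 0.01],
  hand=[0.5, 0.5, 0.5, 0.5, 0.95],
)

```text
clock: 6.62
eef_pos: [0.5544, -0.0281, 0.0294]
tool_rot: [0.166, 0.986, -0.0, -0.0]
ft_force: [0.1, 0.5, 0.4]
grip_width: 0.0317
```

arm_command(
  translation=[
    [0, 0, 0],
    [0, 0, 0],
    [0, 0, -1],
    [0, 0, -4],
    [0, 0, -8],
  ],
  turn=[0, 0, 0, 0, 0],
  hand=[0.95, 0.95, 0.95, 0.95, 0.95],
)

```text
clock: 7.03
eef_pos: [0.5517, -0.0275, 0.1084]
tool_rot: [0.166, 0.986, -0.0, -0.003]
ft_force: [1.2, 0.1, -0.7]
grip_width: 0.0205
```

```bash
python3 go.py .454 -.27 .12 71.5
```

```text
t7.03 pos [ 0.5517 -0.0275  0.1084] head 70.93 zaxis [-0.006  0.    -1.   ] w 0.0205 F [ 1.2  0.1 -0.7]
-> shift cm [  1.32 -26.11  -1.11] turn -0.010
```

arm_command(
  translation=[
    [0.5, -4, -1],
    [1, -8, -1],
    [1.5, -12, -1],
    [2, -16, -1],
    [2.2, -20, -1],
  ],
  turn=[0, 0, 0, 0, 0],
  hand=[0.95, 0.95, 0.95, 0.95, 0.95],
)

```text
clock: 7.45
eef_pos: [0.4673, -0.2108, 0.1213]
tool_rot: [0.165, 0.986, -0.0, 0.001]
ft_force: [0.2, 0.5, -0.5]
grip_width: 0.0204
```

arm_command(
  translation=[
    [0, -4, 0],
    [0, -8, 0],
    [0, -8, 2.5],
    [0, -8, 5.5],
    [0, -8, 7],
  ],
  turn=[0, 0, 0, 0, 0],
  hand=[0.95, 0.95, 0.95, 0.95, 0.95],
)

```text
clock: 7.87
eef_pos: [0.4407, -0.286, 0.0485]
tool_rot: [0.167, 0.986, 0.0, -0.0]
ft_force: [-0.1, 1.3, 0.5]
grip_width: 0.0208
```

```bash
python3 go.py .44 -.29 .052 71.5
```

```text
t7.87 pos [ 0.4407 -0.286   0.0485] head 70.77 zaxis [-0.  0. -1.] w 0.0208 F [-0.1  1.3  0.5]
-> shift cm [-0.06 -0.4  -0.35] turn -0.013
```

arm_command(
  translation=[
    [0, 0, 0],
    [0, 0, 0],
    [0, 0, 0],
    [0, 0, -4],
    [0, 0, -8],
  ],
  turn=[0, 0, 0, 0, 0],
  hand=[0.5, 0.5, 0.5, 0.5, 0.5],
)

```text
clock: 8.28
eef_pos: [0.4409, -0.284, 0.1299]
tool_rot: [0.165, 0.986, 0.001, -0.002]
ft_force: [1.6, -0.5, 0.3]
grip_width: 0.0431
```

arm_command(
  translation=[
    [0, 4, 0],
    [0, 8, 0],
    [0, 12, 0],
    [0, 16, 0],
    [0, 20, 0],
  ],
  turn=[-0.1, -0.2, -0.3, -0.4, -0.5],
  hand=[0.5, 0.5, 0, 0, 0],
)

```text
clock: 8.7
eef_pos: [0.5089, -0.0943, 0.1321]
tool_rot: [-0.086, 0.996, -0.001, 0.002]
ft_force: [1.0, -0.1, -0.3]
grip_width: 0.0771
```

```bash
python3 go.py .4797 .303 .12 122
```

```text
t8.70 pos [ 0.5089 -0.0943  0.1321] head 99.87 zaxis [ 0.005 -0.001 -1.   ] w 0.0771 F [ 1.  -0.1 -0.3]
-> shift cm [-3.92 39.64  1.16] turn -0.386
```

arm_command(
  translation=[
    [-0.4, 4, 0],
    [-0.8, 8, 0],
    [-1.2, 12, 0],
    [-1.6, 16, 0],
    [-2, 20, 0],
  ],
  turn=[0, 0, 0, 0, 0],
  hand=[0, 0, 0, 0, 0],
)

```text
clock: 9.12
eef_pos: [0.4945, 0.1071, 0.1319]
tool_rot: [-0.084, 0.996, 0.0, 0.002]
ft_force: [0.0, -0.8, 0.2]
grip_width: 0.0855
```

arm_command(
  translation=[
    [-0.4, 4, 0],
    [-0.8, 8, 0],
    [-1.2, 12, 0],
    [-1.6, 16, 0],
    [-2, 19.2, 0],
  ],
  turn=[-0.08, -0.16, -0.24, -0.32, -0.38],
  hand=[0, 0, 0, 0, 0],
)

```text
clock: 9.53
eef_pos: [0.4816, 0.3013, 0.1321]
tool_rot: [-0.273, 0.962, 0.001, 0.002]
ft_force: [0.6, -0.5, -0.2]
grip_width: 0.0854
```

```bash
python3 snap.py b1 .4797 .303 .06; python3 go.py .4797 .303 .07 122
python3 - <<'E'
import cv2,numpy as np
i=np.load('side_i.npy')[:,:,::-1];cv2.imwrite('pics/b2.png',cv2.resize(i[60:400,80:500],(741,600)))
E
```

```text
t9.63 pos [0.4818 0.3034 0.1318] head 121.83 zaxis [ 0.005  0.005 -1.   ] w 0.0852 F [-0.4  0.  -0.7]
-> shift cm [0.24 0.07 6.18] turn -0.003
```

View pics/b2.png

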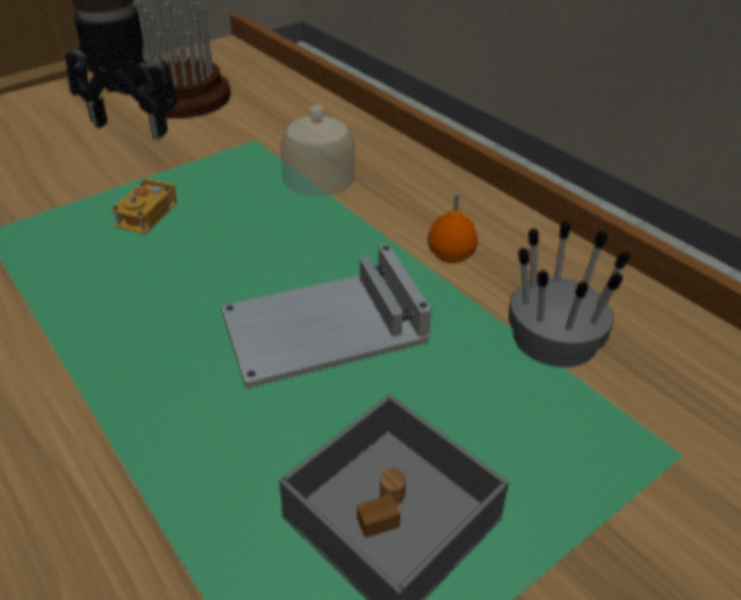

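The side view shows the cork (around 392, 485) and the offcut (378, 515) both in the tray, a bare bed, and the movement undisturbed. Next I grasp the movement.

arm_command(
  translation=[
    [0.2, 0, 3],
    [0.2, 0, 6],
    [0.2, 0, 9],
    [0.2, 0, 11],
    [0.2, 0, 11.2],
  ],
  turn=[0, 0, 0, 0, 0],
  hand=[0, 0, 0, 0, 0],
)

```text
clock: 10.05
eef_pos: [0.4776, 0.2945, 0.0148]
tool_rot: [-0.27, 0.963, -0.001, -0.003]
ft_force: [0.3, -0.5, -0.8]
grip_width: 0.0854
```

arm_command(
  translation=[
    [0, 0, 0],
    [0, 0, 0],
    [0, 0, 0],
    [0, 0, 0],
    [0, 0, 0],
  ],
  turn=[0, 0, 0, 0, 0],
  hand=[0.1, 0.25, 0.5, 0.6, 0.6],
)

```text
clock: 10.47
eef_pos: [0.4817, 0.2975, 0.0203]
tool_rot: [-0.27, 0.963, 0.001, 0.003]
ft_force: [-0.6, -0.3, 7.4]
grip_width: 0.0509
```

```bash
python3 go.py .4797 .303 .12 122
```

```text
t10.47 pos [0.4817 0.2975 0.0203] head 121.35 zaxis [ 0.005  0.003 -1.   ] w 0.0509 F [-0.6 -0.3  7.4]
-> shift cm [-0.17  0.58 -9.97] turn -0.011
```

arm_command(
  translation=[
    [0, 0, -0.2],
    [0, 0, -0.5],
    [0, 0, -1],
    [0, 0, -2],
    [0, 0, -2],
  ],
  turn=[0, 0, 0, 0, 0],
  hand=[0.6, 0.6, 0.6, 0.6, 0.6],
)

```text
clock: 10.88
eef_pos: [0.4808, 0.2967, 0.0393]
tool_rot: [-0.27, 0.963, 0.0, 0.001]
ft_force: [0.3, 0.4, -2.3]
grip_width: 0.0511
```

```bash
python3 snap.py b3 .4797 .303 .05; python3 go.py .4797 .303 .12 122
```

```text
t10.98 pos [0.4803 0.2964 0.0381] head 121.35 zaxis [ 0.001  0.001 -1.   ] w 0.0508 F [ 0.5  0.4 -2.9]
-> shift cm [-0.3   0.59 -8.19] turn -0.011
```

View pics/b3.png

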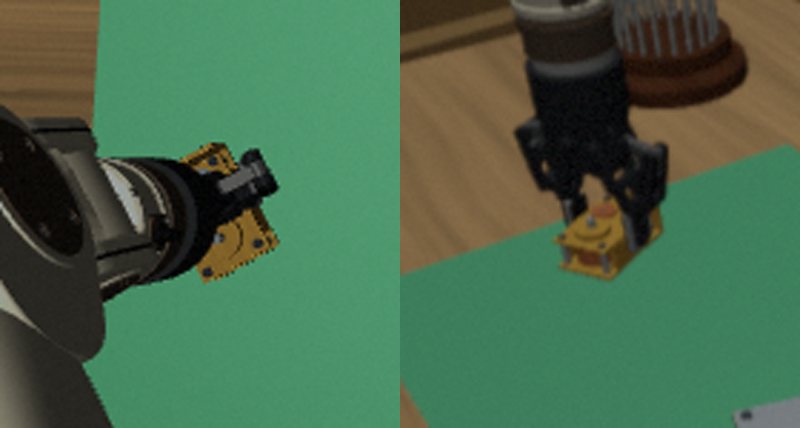

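Held: the movement is between the pads, level, and the wrist reads −2.9 N, which fits its weight. Now I carry it over.

```bash
python3 go.py .537 -.0377 .12 72.3
```

```text
t10.98 pos [0.4803 0.2964 0.0381] head 121.35 zaxis [ 0.001  0.001 -1.   ] w 0.0508 F [ 0.5  0.4 -2.9]
-> shift cm [ 12.53 -31.49  -8.21] turn 0.856
```

arm_command(
  translation=[
    [0, 0, -4],
    [0, 0, -8.2],
    [1.2, -3, -8.2],
    [2.5, -6.3, -8.2],
    [3.8, -9.5, -8.2],
  ],
  turn=[0, 0, 0, 0, 0],
  hand=[0.6, 0.6, 0.6, 0.6, 0.6],
)

```text
clock: 11.4
eef_pos: [0.4972, 0.1948, 0.1202]
tool_rot: [-0.271, 0.963, -0.0, 0.001]
ft_force: [0.2, -0.9, -2.2]
grip_width: 0.0507
```

arm_command(
  translation=[
    [1.3, -3.2, 0],
    [2.6, -6.4, 0],
    [3.9, -9.6, 0],
    [5.2, -12.8, 0],
    [6.5, -16, 0],
  ],
  turn=[0.1, 0.2, 0.3, 0.4, 0.5],
  hand=[0.6, 0.6, 0.6, 0.6, 0.6],
)

```text
clock: 11.82
eef_pos: [0.5241, 0.0231, 0.119]
tool_rot: [-0.021, 1.0, -0.0, -0.0]
ft_force: [0.6, -0.2, -2.0]
grip_width: 0.0505
```

```bash
python3 go.py .537 -.0377 .10 72.3
```

```text
t11.82 pos [0.5241 0.0231 0.119 ] head 92.43 zaxis [-0.001 -0.    -1.   ] w 0.0505 F [ 0.6 -0.2 -2. ]
-> shift cm [-1.03 -6.13  1.9 ] turn 0.351
```

arm_command(
  translation=[
    [-0.3, -1.5, 0],
    [-0.6, -3, 0],
    [-0.9, -5, 1],
    [-1, -6.1, 1.9],
    [-1, -6.1, 1.9],
  ],
  turn=[0.1, 0.2, 0.3, 0.35, 0.35],
  hand=[0.6, 0.6, 0.6, 0.6, 0.6],
)

```text
clock: 12.23
eef_pos: [0.5361, -0.038, 0.0983]
tool_rot: [0.153, 0.988, -0.001, -0.002]
ft_force: [-1.2, 0.3, -3.1]
grip_width: 0.051
```

arm_command(
  translation=[
    [0, 0, 0],
    [0, 0, 0],
    [0, 0, 0],
    [0, 0, 0],
    [0, 0, 0],
  ],
  turn=[0, 0, 0, 0, 0],
  hand=[0.6, 0.6, 0.6, 0.6, 0.6],
)

```text
clock: 12.65
eef_pos: [0.5376, -0.035, 0.1008]
tool_rot: [0.15, 0.989, 0.0, 0.0]
ft_force: [-0.1, 0.1, -2.2]
grip_width: 0.0512
```

```bash
python3 snap.py b4 .55 -.04 .05; python3 go.py .537 -.0377 .033 72.3
cat > side.py <<'E'
from h import *
a=np.radians(-17.7);u=np.array([np.cos(a),np.sin(a)]);v=np.array([-u[1],u[0]]);c=np.array([.5455,-.0405])
for cam in("top","side"):
    P=cloud(cam,np.load(cam+"_d.npy")).reshape(-1,3);I=np.load(cam+"_i.npy").reshape(-1,3).astype(int)
    L=np.c_[(P[:,:2]-c)@u,(P[:,:2]-c)@v,P[:,2]]
    br=(I[:,0]-I[:,2]>50)&(abs(L[:,0])<.12)&(abs(L[:,1])<.08)&(L[:,2]>.01)&(L[:,2]<.16)
    B=L[br];print(cam,"brass",len(B),"x",np.round(np.percentile(B[:,0],[1,5,50,95,99]),4),"y",np.round(np.percentile(B[:,1],[1,5,50,95,99]),4),"z",np.round(np.percentile(B[:,2],[1,5,50,95,99]),4))
    gy=(np.ptp(I,axis=1)<25)&(L[:,2]>.043)&(L[:,2]<.051)&(L[:,0]>.04)&(L[:,0]<.09)&(abs(L[:,1])<.06)&(I.max(1)>80);G=L[gy]
    if len(G)>5:print("bar top x",np.round(np.percentile(G[:,0],[2,10,50,90]),4),"y",np.round(np.percentile(G[:,1],[2,98]),4),len(G))
E
python3 side.py
```

```text
t12.75 pos [ 0.5375 -0.0352  0.1006] head 72.71 zaxis [ 0.001  0.    -1.   ] w 0.0511 F [-0.4 -0.  -2. ]
-> shift cm [-0.02 -0.26  6.76] turn 0.007Traceback (most recent call last):
  File "side.py", line 7, in <module>
    B=L[br];print(cam,"brass",len(B),"x",np.round(np.percentile(B[:,0],[1,5,50,95,99]),4),"y",np.round(np.percentile(B[:,1],[1,5,50,95,99]),4),"z",np.round(np.percentile(B[:,2],[1,5,50,95,99]),4))
                                                  ~~~~~~~~~~~~~^^^^^^^^^^^^^^^^^^^^^^^
    return _quantile_unchecked(
        a, q, axis, out, overwrite_input, method, keepdims, weights)
    return _ureduce(a,
                    func=_quantile_ureduce_func,
    ...<5 lines>...
                    overwrite_input=overwrite_input,
                    method=method)
    r = func(a, **kwargs)
    result = _quantile(arr,
                       quantiles=q,
    ...<2 lines>...
                       out=out,
                       weights=wgt)
    slices_having_nans = np.isnan(arr[-1, ...])
                                  ~~~^^^^^^^^^
IndexError: index -1 is out of bounds for axis 0 with size 0
```

View pics/b4.png

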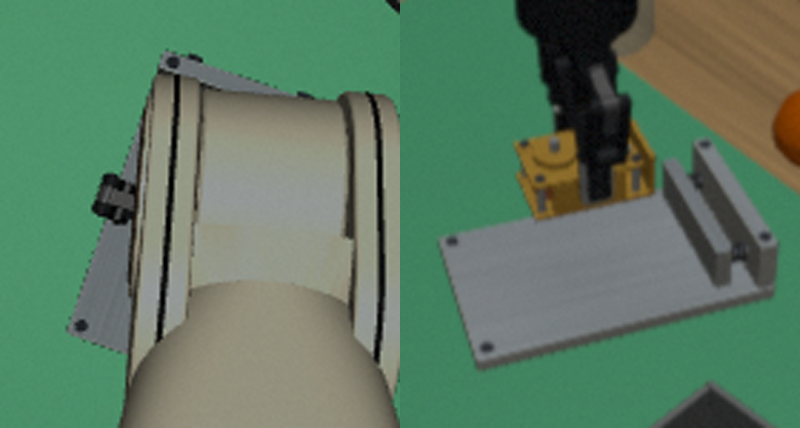

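The side crop shows the movement level above the bed, flange towards the bar, with the barrel behind the fingers. The arm hides it from the top camera, so I measure from the side view.

```bash
sed -i 's/for cam in("top","side")/for cam in("side",)/; s/c=np.array(.*)/c=np.array([.5447,-.0428])/' side.py; python3 side.py; python3 - <<'E'
from h import *
# where the TCP axis would be in side-camera fixture frame
a=np.radians(-17.7);u=np.array([np.cos(a),np.sin(a)]);v=np.array([-u[1],u[0]])
P=cloud("side",np.load("side_d.npy")).reshape(-1,3);I=np.load("side_i.npy").reshape(-1,3).astype(int)
L=np.c_[(P[:,:2]-[.5447,-.0428])@u,(P[:,:2]-[.5447,-.0428])@v,P[:,2]]
br=(I[:,0]-I[:,2]>50)&(abs(L[:,0])<.12)&(abs(L[:,1])<.08)&(L[:,2]>.02)&(L[:,2]<.16);B=L[br]
s=B[(B[:,1]<np.percentile(B[:,1],40))&(B[:,2]<.108)]
print("near side y",np.round(np.median(s,0),4),"slope",np.polyfit(s[:,0],s[:,1],1))
t=B[(B[:,2]>.108)];print("top plate y range",np.percentile(t[:,1],[2,98]),"x",np.percentile(t[:,0],[2,98]))
E
```

```text
side brass 675 x [-0.0504 -0.049  -0.0271  0.03    0.0319] y [-0.0233 -0.0224 -0.0117  0.0203  0.0264] z [0.0838 0.0849 0.1109 0.1185 0.1195]
bar top x [0.0655 0.0661 0.0709 0.0757] y [-0.0543  0.0491] 208
near side y [-0.0229 -0.021   0.0935] slope [ 0.00475005 -0.02094919]
top plate y range [-0.02244792  0.02612311] x [-0.05005131  0.03160272]
```

arm_command(
  translation=[
    [0, -0.33, 2],
    [0, -0.33, 4],
    [0, -0.33, 6],
    [0, -0.33, 6.5],
    [0, -0.33, 6.5],
  ],
  turn=[0.006, 0.006, 0.006, 0.006, 0.006],
  hand=[0.6, 0.6, 0.6, 0.6, 0.6],
)

```text
clock: 13.17
eef_pos: [0.5351, -0.0386, 0.0342]
tool_rot: [0.154, 0.988, -0.0, -0.002]
ft_force: [-0.5, 0.2, -1.7]
grip_width: 0.0508
```

arm_command(
  translation=[
    [0, 0, 0],
    [0, 0, 0],
    [0, 0, 0.1],
    [0, 0, 0.1],
    [0, 0, 0.1],
  ],
  turn=[0, 0, 0, 0, 0],
  hand=[0.6, 0.6, 0.6, 0.6, 0.6],
)

```text
clock: 13.58
eef_pos: [0.5367, -0.0389, 0.0349]
tool_rot: [0.154, 0.988, 0.0, 0.001]
ft_force: [0.4, 0.3, -2.9]
grip_width: 0.0506
```

```bash
python3 snap.py b5 .56 -.05 .03; python3 go.py .537 -.0377 .032 72.3;sed -i 's/L\[:,2\]>.01)/L[:,2]>.016)/' side.py; python3 side.py
```

```text
t13.68 pos [ 0.5365 -0.0388  0.0347] head 72.31 zaxis [ 0.001 -0.    -1.   ] w 0.0509 F [-0.6  0.  -1.8]
-> shift cm [-0.01  0.12  0.27] turn 0.000
side brass 608 x [-0.0501 -0.0487 -0.028   0.0302  0.0317] y [-0.0267 -0.0259 -0.0141  0.0169  0.0238] z [0.0177 0.0191 0.0453 0.053  0.0542]
bar top x [0.0652 0.0662 0.0709 0.0757] y [-0.0541  0.0484] 205
```

arm_command(
  translation=[
    [0, 0, 0.1],
    [0, 0, 0.2],
    [0, 0, 0.2],
    [0, 0, 0.2],
    [0, 0, 0.2],
  ],
  turn=[0, 0, 0, 0, 0],
  hand=[0.6, 0.6, 0.6, 0.6, 0.6],
)

```text
clock: 14.1
eef_pos: [0.5364, -0.0388, 0.0325]
tool_rot: [0.154, 0.988, 0.0, 0.0]
ft_force: [-0.4, 0.6, -0.9]
grip_width: 0.0509
```

arm_command(
  translation=[
    [0, 0, 0.05],
    [0, 0, 0.1],
    [0, 0, 0.1],
    [0, 0, 0.1],
    [0, 0, 0.1],
  ],
  turn=[0, 0, 0, 0, 0],
  hand=[0.6, 0.6, 0.6, 0.6, 0.6],
)

```text
clock: 14.52
eef_pos: [0.5364, -0.0388, 0.0323]
tool_rot: [0.154, 0.988, 0.0, 0.0]
ft_force: [-3.3, 0.3, 6.2]
grip_width: 0.0509
```

arm_command(
  translation=[
    [0, 0, -0.07],
    [-0.7, 0, -0.07],
    [-1.4, 0, -0.07],
    [-2.1, 0, -0.07],
    [-2.8, 0, -0.07],
  ],
  turn=[0, 0, 0, 0, 0],
  hand=[0.6, 0.6, 0.6, 0.6, 0.6],
)

```text
clock: 14.93
eef_pos: [0.5634, -0.0473, 0.0323]
tool_rot: [0.154, 0.988, 0.0, -0.0]
ft_force: [-4.7, 1.5, 5.6]
grip_width: 0.0511
```

arm_command(
  translation=[
    [0, 0, 0],
    [0, 0, 0],
    [0, 0, 0],
    [0, 0, 0],
    [0, 0, 0],
  ],
  turn=[0, 0, 0, 0, 0],
  hand=[0.6, 0.6, 0.6, 0.6, 0.6],
)

```text
clock: 15.35
eef_pos: [0.5639, -0.0475, 0.0323]
tool_rot: [0.154, 0.988, -0.0, 0.001]
ft_force: [2.2, -0.6, 2.2]
grip_width: 0.0512
```

```bash
python3 snap.py b6 .58 -.05 .03; python3 go.py .537 -.0377 .032 72.3; python3 side.py
```

```text
t15.45 pos [ 0.5636 -0.0474  0.0323] head 72.31 zaxis [ 0.001 -0.    -1.   ] w 0.0507 F [ 1.9 -0.4  2. ]
-> shift cm [2.83 0.12 0.03] turn 0.000
side brass 578 x [-0.0216 -0.0204 -0.0006  0.0586  0.0607] y [-0.0268 -0.026  -0.0146  0.0173  0.0232] z [0.0163 0.0172 0.0426 0.0502 0.0537]
bar top x [0.0654 0.0665 0.0709 0.0758] y [-0.0542  0.0488] 200
```

arm_command(
  translation=[
    [-0.1, 0, 0],
    [-0.2, 0, 0],
    [-0.3, 0, 0],
    [-0.3, 0, 0],
    [-0.3, 0, 0],
  ],
  turn=[0, 0, 0, 0, 0],
  hand=[0.6, 0.6, 0.6, 0.6, 0.6],
)

```text
clock: 15.87
eef_pos: [0.5637, -0.0475, 0.0324]
tool_rot: [0.153, 0.988, 0.0, -0.002]
ft_force: [-4.8, 2.4, 9.1]
grip_width: 0.0506
```

arm_command(
  translation=[
    [-0.1, 0, 0],
    [-0.2, 0, 0],
    [-0.2, 0, 0],
    [-0.2, 0, 0],
    [-0.2, 0, 0],
  ],
  turn=[0, 0, 0, 0, 0],
  hand=[0.6, 0.6, 0.6, 0.6, 0.6],
)

```text
clock: 16.28
eef_pos: [0.5647, -0.0479, 0.0324]
tool_rot: [0.153, 0.988, 0.0, -0.003]
ft_force: [-6.3, 1.7, 11.1]
grip_width: 0.0507
```

arm_command(
  translation=[
    [-0.1, 0, 0],
    [-0.2, 0, 0],
    [-0.2, 0, 0],
    [-0.2, 0, 0],
    [-0.2, 0, 0],
  ],
  turn=[0, 0, 0, 0, 0],
  hand=[0.6, 0.6, 0.6, 0.6, 0.6],
)

```text
clock: 16.7
eef_pos: [0.5667, -0.0486, 0.0324]
tool_rot: [0.153, 0.988, 0.0, -0.003]
ft_force: [-6.8, 1.6, 11.7]
grip_width: 0.051
```

arm_command(
  translation=[
    [-0.1, 0, 0],
    [-0.2, 0, 0],
    [-0.2, 0, 0],
    [-0.2, 0, 0],
    [-0.2, 0, 0],
  ],
  turn=[0, 0, 0, 0, 0],
  hand=[0.6, 0.6, 0.6, 0.6, 0.6],
)

```text
clock: 17.12
eef_pos: [0.5679, -0.0489, 0.0324]
tool_rot: [0.153, 0.988, 0.001, -0.003]
ft_force: [-8.1, 2.6, 12.4]
grip_width: 0.0508
```

```bash
python3 snap.py b7 .58 -.05 .03; python3 go.py .537 -.0377 .032 72.3; python3 side.py
```

```text
t17.22 pos [ 0.5679 -0.0489  0.0324] head 72.35 zaxis [-0.007  0.002 -1.   ] w 0.0511 F [-8.1  2.9 12.4]
-> shift cm [3.28 0.13 0.06] turn 0.001
side brass 582 x [-0.0173 -0.0159  0.0035  0.0631  0.0649] y [-0.0269 -0.0263 -0.0144  0.0183  0.0226] z [0.0164 0.0173 0.0428 0.0501 0.0511]
bar top x [0.0667 0.0677 0.0727 0.077 ] y [-0.0542  0.0478] 177
```

arm_command(
  translation=[
    [0, 0, -0.05],
    [0, 0, -0.1],
    [0, 0, -0.12],
    [0, 0, -0.12],
    [0, 0, -0.12],
  ],
  turn=[0, 0, 0, 0, 0],
  hand=[0.6, 0.6, 0.6, 0.6, 0.6],
)

```text
clock: 17.63
eef_pos: [0.568, -0.049, 0.0326]
tool_rot: [0.153, 0.988, 0.0, -0.004]
ft_force: [-4.7, 2.3, 6.8]
grip_width: 0.0507
```

arm_command(
  translation=[
    [-0.1, 0, 0],
    [-0.2, 0, 0],
    [-0.2, 0, 0],
    [-0.2, 0, 0],
    [-0.2, 0, 0],
  ],
  turn=[0, 0, 0, 0, 0],
  hand=[0.6, 0.6, 0.6, 0.6, 0.6],
)

```text
clock: 18.05
eef_pos: [0.5692, -0.0494, 0.0326]
tool_rot: [0.153, 0.988, 0.001, -0.004]
ft_force: [-7.1, 1.7, 8.5]
grip_width: 0.0509
```

```bash
python3 snap.py b8 .58 -.05 .03; python3 go.py .537 -.0377 .032 72.3; python3 side.py
```

```text
t18.15 pos [ 0.5692 -0.0494  0.0326] head 72.36 zaxis [-0.008  0.002 -1.   ] w 0.0510 F [-7.7  2.9  7.7]
-> shift cm [3.42 0.13 0.09] turn 0.001
side brass 586 x [-0.0159 -0.0146  0.0052  0.0646  0.0667] y [-0.0269 -0.026  -0.0139  0.0183  0.0235] z [0.0165 0.0174 0.0431 0.0506 0.0517]
bar top x [0.068  0.069  0.0741 0.0783] y [-0.0544  0.0477] 173
```

arm_command(
  translation=[
    [-0.1, 0, -0.06],
    [-0.2, 0, -0.1],
    [-0.3, 0, -0.1],
    [-0.4, 0, -0.1],
    [-0.4, 0, -0.1],
  ],
  turn=[0, 0, 0, 0, 0],
  hand=[0.6, 0.6, 0.6, 0.6, 0.6],
)

```text
clock: 18.57
eef_pos: [0.5715, -0.0501, 0.0327]
tool_rot: [0.153, 0.988, 0.001, -0.006]
ft_force: [-9.1, 4.1, 6.4]
grip_width: 0.0509
```

```bash
python3 snap.py b9 .58 -.05 .03; python3 go.py .537 -.0377 .032 72.3; python3 side.py
```

```text
t18.67 pos [ 0.5715 -0.0501  0.0327] head 72.37 zaxis [-0.012  0.003 -1.   ] w 0.0505 F [-7.7  3.3  7.6]
-> shift cm [3.66 0.14 0.12] turn 0.001
side brass 572 x [-0.0136 -0.0125  0.0072  0.067   0.0689] y [-0.0271 -0.0262 -0.0147  0.0173  0.0231] z [0.0165 0.0177 0.0431 0.0507 0.0515]
bar top x [0.0705 0.0713 0.0761 0.0806] y [-0.0543  0.0481] 176
```

```bash
cat > tilt.py <<'E'
from h import *
a=np.radians(-17.7);u=np.array([np.cos(a),np.sin(a)]);v=np.array([-u[1],u[0]])
P=cloud("side",np.load("side_d.npy")).reshape(-1,3);I=np.load("side_i.npy").reshape(-1,3).astype(int)
L=np.c_[(P[:,:2]-[.5447,-.0428])@u,(P[:,:2]-[.5447,-.0428])@v,P[:,2]]
ok=(abs(L[:,0])<.12)&(abs(L[:,1])<.08)
def fit(s,n):
    for k in range(3):
        A=np.c_[s[:,0],s[:,1],np.ones(len(s))];q=np.linalg.lstsq(A,s[:,2],rcond=None)[0];r=s[:,2]-A@q;s=s[abs(r)<2*r.std()+1e-4]
    print(n,len(s),"dz/dx,dz/dy mrad",np.round(q[:2]*1000,1),"rms mm %.2f"%(r.std()*1000))
br=ok&(I[:,0]-I[:,2]>50);B=L[br]
fit(B[(B[:,2]>.038)&(B[:,2]<.0465)],"top plate")
fit(L[ok&(np.ptp(I,axis=1)<25)&(I.max(1)>80)&(L[:,2]>.007)&(L[:,2]<.02)&(L[:,1]<-.03)],"bed")
m=L[br&(L[:,1]<-.023)&(L[:,2]<.026)];print("lower edge z at rear/front",[np.round(np.percentile(m[(m[:,0]<np.percentile(m[:,0],35)),2],5),4),np.round(np.percentile(m[(m[:,0]>np.percentile(m[:,0],65)),2],5),4)])
G=L[ok&(np.ptp(I,axis=1)<25)&(L[:,2]>.043)&(L[:,2]<.051)&(L[:,0]>.04)&(L[:,0]<.09)&(abs(L[:,1])<.06)&(I.max(1)>80)]
print("bar rect",cv2.minAreaRect((G[:,:2]*1000).astype(np.float32)))
E
python3 tilt.py
```

```text
top plate 199 dz/dx,dz/dy mrad [-16.1  12.2] rms mm 1.17
bed 1249 dz/dx,dz/dy mrad [ 0.2 18.5] rms mm 1.01
lower edge z at rear/front [np.float64(0.0154), np.float64(0.0156)]
bar rect ((76.36063385009766, -2.402057647705078), (107.2900161743164, 12.41175651550293), 88.98776245117188)
```

View pics/b9.png

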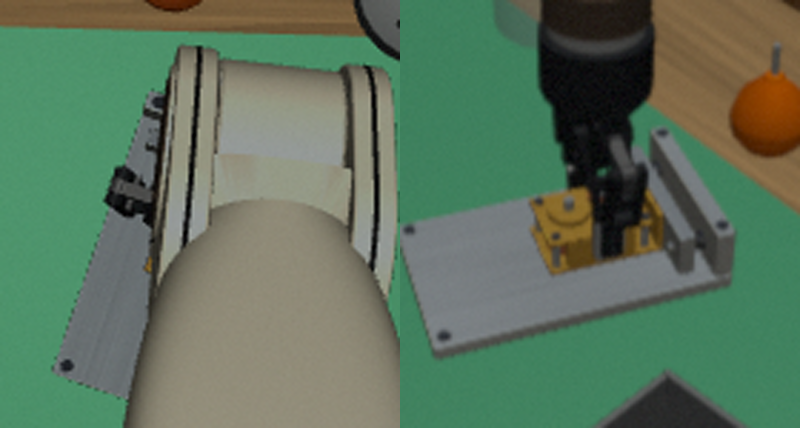

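The side crop shows the flange flat on the bar's middle and the bar part-way back. The tool tips about 0.7° nose-down under load, so I add a little downforce and push on.

arm_command(
  translation=[
    [-0.1, 0, 0.04],
    [-0.2, 0, 0.06],
    [-0.3, 0, 0.06],
    [-0.4, 0, 0.06],
    [-0.4, 0, 0.06],
  ],
  turn=[0, 0, 0, 0, 0],
  hand=[0.6, 0.6, 0.6, 0.6, 0.6],
)

```text
clock: 19.08
eef_pos: [0.5737, -0.0508, 0.0326]
tool_rot: [0.153, 0.988, 0.001, -0.007]
ft_force: [-14.7, 4.7, 12.5]
grip_width: 0.0507
```

```bash
python3 snap.py b10 .58 -.05 .03; python3 go.py .537 -.0377 .032 72.3; python3 side.py; python3 tilt.py
```

```text
t19.18 pos [ 0.5737 -0.0508  0.0326] head 72.37 zaxis [-0.014  0.004 -1.   ] w 0.0507 F [-14.7   5.2  13.1]
-> shift cm [3.89 0.14 0.12] turn 0.001
side brass 568 x [-0.0112 -0.01    0.009   0.069   0.0708] y [-0.0271 -0.0262 -0.0149  0.0185  0.0227] z [0.0165 0.0174 0.0433 0.0507 0.0516]
bar top x [0.0727 0.0735 0.0788 0.0829] y [-0.0543  0.0484] 171
top plate 193 dz/dx,dz/dy mrad [-21.3  13.8] rms mm 1.11
bed 1257 dz/dx,dz/dy mrad [ 1.9 21.9] rms mm 1.04
lower edge z at rear/front [np.float64(0.0161), np.float64(0.0153)]
bar rect ((78.35397338867188, -1.1186561584472656), (107.83116912841797, 11.889372825622559), 89.8337631225586)
```

arm_command(
  translation=[
    [-0.05, 0, 0],
    [-0.1, 0, 0],
    [-0.15, 0, 0],
    [-0.15, 0, 0],
    [-0.15, 0, 0],
  ],
  turn=[0, 0, 0, 0, 0],
  hand=[0.6, 0.6, 0.6, 0.6, 0.6],
)

```text
clock: 19.6
eef_pos: [0.5744, -0.0511, 0.0326]
tool_rot: [0.153, 0.988, 0.001, -0.008]
ft_force: [-16.2, 5.7, 14.0]
grip_width: 0.0511
```

arm_command(
  translation=[
    [0, 0, 0],
    [0, 0, 0],
    [0, 0, 0],
    [0, 0, 0],
    [0, 0, 0],
  ],
  turn=[0, 0, 0, 0, 0],
  hand=[0.6, 0.6, 0.6, 0.6, 0.6],
)

```text
clock: 20.02
eef_pos: [0.5744, -0.0511, 0.0326]
tool_rot: [0.153, 0.988, 0.001, -0.008]
ft_force: [-16.0, 5.0, 14.6]
grip_width: 0.051
```

```bash
python3 snap.py b11 .58 -.05 .03; python3 go.py .537 -.0377 .032 72.3; python3 side.py; python3 tilt.py
```

```text
t20.12 pos [ 0.5744 -0.051   0.0326] head 72.38 zaxis [-0.016  0.005 -1.   ] w 0.0513 F [-15.4   6.1  15.4]
-> shift cm [3.97 0.14 0.13] turn 0.001
side brass 571 x [-0.0103 -0.0092  0.0109  0.0699  0.0716] y [-0.027  -0.0263 -0.0139  0.0171  0.023 ] z [0.0166 0.0176 0.0433 0.0508 0.0523]
bar top x [0.0735 0.0746 0.0796 0.0836] y [-0.0541  0.0474] 166
top plate 195 dz/dx,dz/dy mrad [-8.8  4.2] rms mm 1.16
bed 1258 dz/dx,dz/dy mrad [ 0.8 21.8] rms mm 0.95
lower edge z at rear/front [np.float64(0.0159), np.float64(0.0152)]
bar rect ((79.72830200195312, -2.155803680419922), (108.8551254272461, 12.345185279846191), 89.0873031616211)
```

View pics/b11.png

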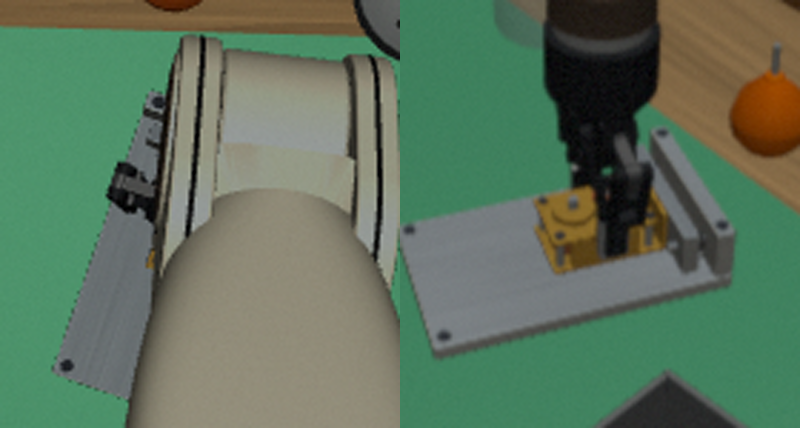

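The last crop shows the flange square against the bar's middle (around 685, 240), with a gap still left to the rail. The bar is about 8.1 mm back and the push is steady, so I'm handing in.

```bash
python3 -c "
from workcell import *
print(job_done())"
```

```text
the job is handed in; nothing more can be done
None
```

The cork and offcut are in the scrap tray, and the movement is on the bed with its flange pressed against the middle of the stop bar. The gripper is still holding it with a steady push. I handed the job in at about 20 s on the clock.

Last checks, all measured with the side camera and the wrist because the arm hides the bed from the top camera:

- **Bar travel:** about 8.1 mm back, with readings from 7.8 to 8.7 mm. That is about 10 N of spring force, with roughly half the gap to the back rail still open.
- **Alignment:** the flange is within about 1.5 mm of the bar's middle across the fixture. The grip is square to my estimate of the fixture heading within about 0.1°, and the fixture and bar fits themselves scatter by about 1°.
- **Push:** the pose was unchanged and the force steady within about 1 N over the last half second.

Three readings did not match cleanly:

- **Sideways force:** the wrist reads about 16.5 N along the push, not 10 N. I put the extra 6 N or so down to friction on the bed, since the arm also presses down on it (the wrist reads about 15 N vertically).
- **Tilt:** the tool tips about 0.9° nose-down under the load. Plane fits of the top plate gave 0.5° to 1.2°, so the movement's rear edge may be about 1 mm off the bed.
- **Cameras:** the two cameras disagreed by 3–4 mm in y, so I averaged them for the first positions and used the side camera alone for the final alignment.

The dome, blower and screwdriver stand were never near the arm's path, and they looked unmoved in the pictures where they showed; I did not measure them again at the end.

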